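Zero the light lever of a silhouette stand and open it three clicks

ROBOT

A 6-joint arm with a two-finger parallel gripper is mounted at the origin on the work surface. World frame = base frame: x ahead of the robot, y to its left, z up, the work surface at z = 0. Lengths are in mm, angles in rad, forces in N, time in s.
With the tool pointing down it reaches from about 350 to 975 mm from the base axis. Payload 7.1 kg.
Tool frame: the origin (TCP) lies at the very end of the fingers, on their centre line; the grasp point (between the pads) lies 19 mm behind it; z points along the fingers, y is the direction in which the jaws open and shut (so a half turn about z gives the same grasp; the last joint's range is limited). The gripper opens to 88 mm and grips with 3 to 60 N. Pads are 20 mm wide; open, the fingers measure 115 mm over their backs; the gripper's body (75 mm by 178 mm) begins 61 mm behind the grasp point.
Start: joints at [1.296, 0.423, 1.63, -0, 1.089, -0.019], TCP at [158.106, 604.655, 222.675] pointing down, gripper open.
Joint ranges: [-3, 3], [-0.9, 2.11], [0.09, 2.58], [-1.31, 4.45], [0.11, 2.69], [-2.54, 2.54]. Speed limits (rad/s): [2.39, 2.39, 3.01, 3.14, 3.14, 3.14].

INTERFACE

Orientations are given as a rotation vector (axis times angle).
In Python, from workcell import ctrl, imaging gives the robot as it stands. The module is installed in compiled form; this text tells all that it offers.
- The arm moves only by the shell command python3 -m pendant 'ROWS'. ROWS is JSON, a list of rows, each an object with "turn": the turn, a rotation vector about the world's x, y, z in rad, a list of three; "dp": the shift along the world's x, y, z in m, a list of three; "claw": the finger opening in m, from 0 to 0.0878. A call has 1 to 8 rows; each row is the pose to reach, as a shift and turn from the pose commanded when the call began; what a row does not reach only later rows make up. A row lasts 1/10 s, in which the tool goes at most 50 mm and 8.59 degrees, less where a joint would pass 70% of its speed; a pose out of reach is approached as far as the arm can. A call with a gripper value outside its range is refused whole. The fingers move at their own pace and stop on an object; the grip force is fixed at half the most. Time passes only in rows, so rows that repeat a pose let the fingers close. It gives the time, the measured TCP pose, the force and the opening at its end, in the units of the state.
- ctrl.get_obs(): the state, without advancing time (a new reading comes with each control period).
- imaging.get_image(name): name is "scene" or "top" or "wrist"; returns a dict with "pixels" (420x560x3 uint8, blue, green, red), "fov_y" (degrees; the focal length in pixels is half the picture's height over the tangent of half this angle, whatever the lens; pixels are square), "cx", "cy" (the principal point, pixels), "xyz" and "rotation" of the camera in the world. Camera axes: x right, y up, looking along -z (the intrinsics and any distortion apply to the point x, -y, -z); pixel columns grow to the right and rows downward; lengths in mm; the calibration is good to about 2 mm. A picture is of the moment at which its call begins. There is no depth.
- ctrl.close_job(): hands the job in, once; it reports no verdict.
The state is a dict: "t": time; "qpos": joint angles; "qvel": joint speeds; "joint_torque": joint torques, N m; "ee_pos": TCP position; "orientation": TCP orientation; "ft_force": force on the tool from outside, world axes, zero at the start; "moment": the same for the moment, N m; "width": finger opening in mm.
Only numpy, scipy, OpenCV 4.12 (cv2) and the standard library are available. Lean on these libraries where they do the work, as an engineer would, in place of code of your own. Each camera call takes 0.05 s, during which the arm holds its last target.

TASK

Set the light on the silhouette inspection stand, working with the fingertips only: nothing is gripped or lifted. First slide the black lever in the stand's left-hand deck fully home against its closed stop, at the end of the slot nearest the stand's front edge, and let it sit there for a moment; then push it back towards the rear, feeling the clicks, and stop once it has dropped into the third click, without running over into the fourth. Leave the lever seated there, take the hand away, and leave the part on the glass and the things around the stand where they are.

Things in the scene. Friction and masses are not known exactly. Their poses are not given: they have to be found in the camera images.
- stand: Fixed grey base, 260 mm deep (x), 400 mm wide (y), deck 80 mm above the bench. Origin on the bench under its centre; x points from its front edge (nearest the robot) to the rear, y left, z up. Lit glass 168 x 208 mm at x -18, y -60 mm; camera lens over it, lower end 262 mm up; column 420 mm tall at x 100, y -60 mm. Lever slot along x at y 135 mm in a bare flat plate 150 x 66 mm, top 80 mm up.
- lever_tab (a point): Centre of the black lever tab that stands out of the slot: 10 mm thick along the slot (stand's x), 26 mm wide across it (stand's y), lower edge 7 mm and top 35 mm above the plate. This point lies 21 mm above the plate, 101 mm above the bench. The tab moves only along the slot; its axes are the stand's. (lever_c0, lever_c1 are its front half, lever_c2, lever_c3 its rear half.)
- lever (a joint): Travel along the stand's +x, m: 0 at the closed stop (tab centre at stand x -45 mm), 0.070 at the rear stop. A sprung roller drops into a notch every 14 mm: closed 0, first click 0.014, second 0.028, third 0.042, fourth 0.056, fifth 0.070. About 5 N pushes it out of a notch, easing to nothing; 7 to 10 mm on it snaps ahead into the next and stays. It starts near the first or second click.
- plier_half: Bystander: one half of a pair of pliers, bright steel, 150 mm long and 10 mm thick, lying loose on the glass. Origin under its pivot.
- spare_lens: Bystander: dark lens barrel, 42 mm across and 75 mm tall, standing loose on the bench to the left of the stand. Origin at the centre of its foot.
- plug_gauge: Bystander: aluminium-handled plug gauge, 20 mm across and 88 mm tall, standing loose on the bench before the stand. Origin at the centre of its foot.

How it is judged (in metres and radians):
On the way:
1. the lever rests fully home against its closed stop (value of joint lever below 0.003 m), for 0.2 s.
At the end, for the whole second after the job is handed in: The lever rests in the third notch from the closed stop (42 mm, within 3 mm), and the part on the glass and the loose things around are within 15 mm of where they stood (value of joint lever between 0.039 and 0.045 m and velocity of joint lever between -0.005 and 0.005 m/s and distance of each of plier_half, spare_lens, plug_gauge from where it was at the start of the episode below 0.015 m); the robot touches nothing.
It fails at once if the lever ran over the third click towards the fourth (value of joint lever above 0.05 m).
It fails at once if the lever was gripped between the fingers instead of pushed ((contact force between the fingers and lever_c0 above 6 N and contact force between the fingers and lever_c2 above 6 N) or (contact force between the fingers and lever_c1 above 6 N and contact force between the fingers and lever_c3 above 6 N)).
It fails at once if the part on the glass was pushed about or lifted (distance of plier_half from where it was at the start of the episode above 0.015 m).
It fails at once if a thing beside the stand was pushed about or lifted (distance of any of spare_lens, plug_gauge from where it was at the start of the episode above 0.015 m).
It also fails if it takes over 58 s, if anything falls off the work surface, if the arm or the gripper's body presses on something with over 40 N, if the wrist force passes 120 N, or if a joint passes its speed limit or range.

## Working session

There is one attempt and no reset: what is moved stays moved. The work goes in short steps, Python scripts to look and compute and a shell command to move; the robot and the scene stay as the last step left them, time stands still between calls to the robot, and variables do not carry over. Pictures are saved under pics/ and viewed, and the job is handed in when it is done.

```bash
mkdir -p pics
python3 - <<'E'
from workcell import ctrl, imaging
import cv2
print(ctrl.get_obs())
for n in("scene","top","wrist"):
    d=imaging.get_image(n); cv2.imwrite(f"pics/{n}0.png",d["pixels"])
    print(n,{k:v for k,v in d.items() if k!="pixels"})
E
```

```text
{'t': 0.0, 'qpos': array([ 1.29598265e+00,  4.23822213e-01,  1.63068334e+00, -1.31154111e-05,
        1.08859514e+00, -1.90046173e-02]), 'qvel': array([ 0.00112424, -0.00013074,  0.00091071, -0.0002753 ,  0.00137413,
        0.00036961]), 'joint_torque': array([-4.50054804e-04, -5.44631696e+01, -2.73669952e+01,  6.42851740e-02,
        2.26242008e-02, -1.65954016e-04]), 'ee_pos': array([157.97408376, 604.13484922, 221.9159439 ]), 'orientation': array([-4.00692925e-01, -3.11572292e+00,  2.34582674e-03]), 'ft_force': array([0.6280341 , 0.2999645 , 0.12621833]), 'moment': array([ 0.0082379 ,  0.01388755, -0.03927714]), 'width': 87.80519350984048}
scene {'fov_y': 53.77293516239948, 'cx': 272.99418004618315, 'cy': 209.49206055343984, 'xyz': array([893.98020938, 507.30936836, 537.66937814]), 'rotation': array([0.39503879, 1.13337001, 2.25581279])}
top {'fov_y': 56.960154204679796, 'cx': 277.45655603540115, 'cy': 213.82078902447887, 'xyz': array([381.57527425,  18.19216927, 764.56745347]), 'rotation': array([ 0.11269219, -0.14253557, -1.55583669])}
wrist {'fov_y': 67.84290091712448, 'cx': 281.7644310586838, 'cy': 213.1352896685968, 'xyz': array([ 79.65670907, 624.84528585, 383.22757869]), 'rotation': array([-0.25660766, -0.1961034 ,  1.30538648])}
```

View pics/scene0.png

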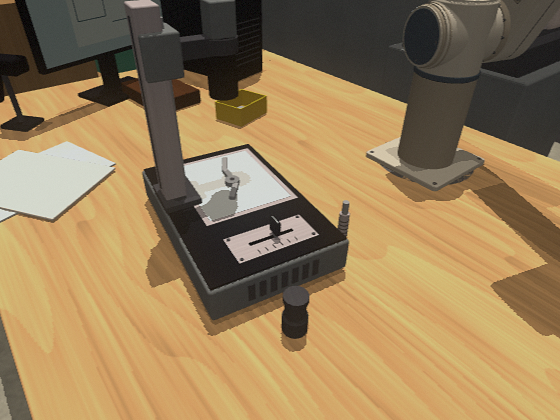

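View pics/top0.png

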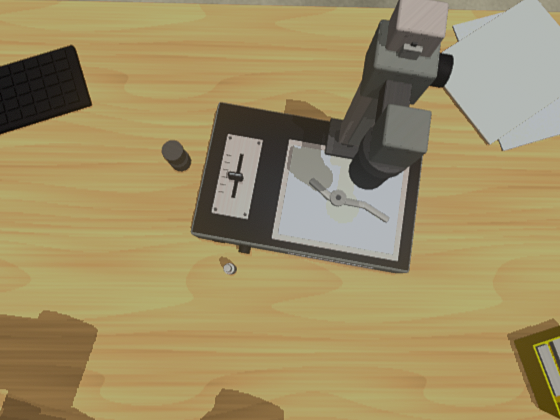

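View pics/wrist0.png

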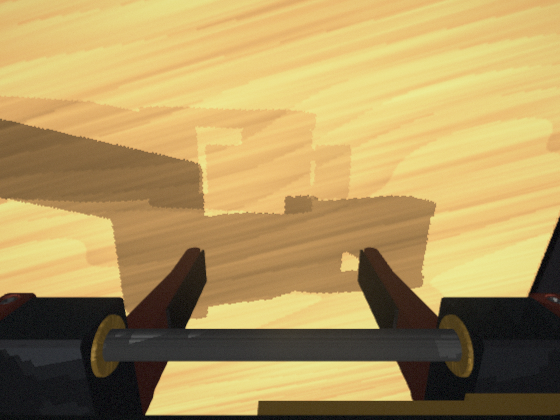

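The scene view shows the stand with the lever near (275,228), the spare lens at (295,312) and the plug gauge at (345,218). The top view shows the plate at about (237,177), with the tab at (235,177). I'll zoom in for exact corners.

Run:
```python
import cv2
im=cv2.imread("pics/top0.png")
cv2.imwrite("pics/topz.png",cv2.resize(im[90:290,170:430],None,fx=3,fy=3,interpolation=cv2.INTER_CUBIC))
im=cv2.imread("pics/scene0.png")
cv2.imwrite("pics/scz.png",cv2.resize(im[190:350,190:370],None,fx=4,fy=3.75,interpolation=cv2.INTER_CUBIC))
```

```text
(no output)
```

View pics/topz.png

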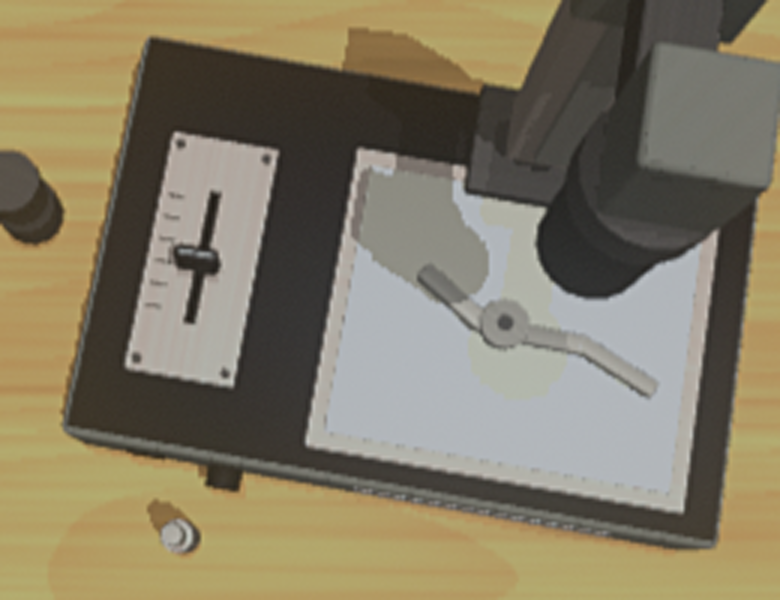

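View pics/scz.png

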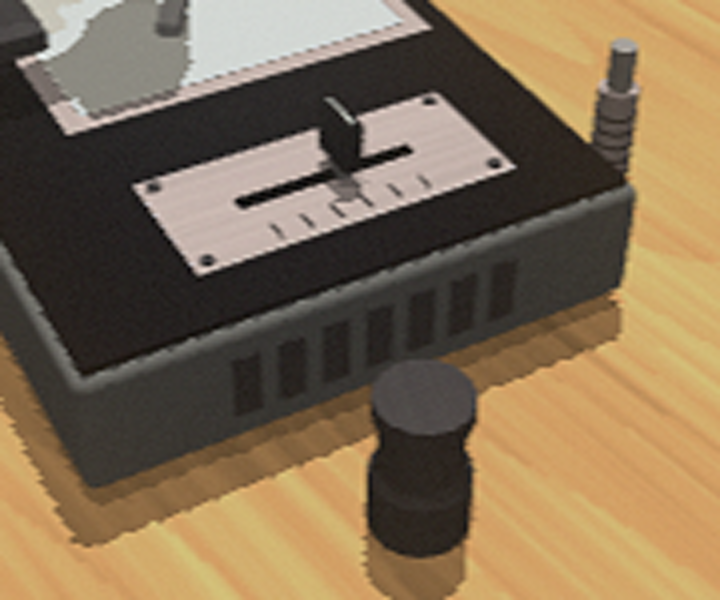

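```bash
cat > h.py <<'E'
import numpy as np, cv2
from scipy.spatial.transform import Rotation as R
from workcell import ctrl, imaging
def ray(c,p):
    f=210/np.tan(np.radians(c["fov_y"]/2))
    d=np.array([(p[0]-c["cx"])/f,-(p[1]-c["cy"])/f,-1.])
    return np.array(c["xyz"]),R.from_rotvec(c["rotation"]).apply(d)
def onz(c,p,z):
    o,d=ray(c,p); return (o+d*(z-o[2])/d[2])
def proj(c,X):
    f=210/np.tan(np.radians(c["fov_y"]/2))
    v=R.from_rotvec(c["rotation"]).inv().apply(np.asarray(X,float)-c["xyz"])
    return np.array([c["cx"]-f*v[0]/v[2],c["cy"]+f*v[1]/v[2]])
E
python3 - <<'E'
from h import *
t=imaging.get_image("top"); s=imaging.get_image("scene")
T=lambda u,v:onz(t,(170+u/3,90+v/3),80)[:2]
S=lambda u,v:onz(s,(190+u/4,190+v/3.75),80)[:2]
for nm,F,L in (("top",T,[((150,38),(130,200)),((65,428),(-130,200)),((717,543),(-130,-200)),((307,446),(-102,44)),((684,512),(-102,-164)),((357,150),(66,44))]),
 ("scene",S,[((632,185),(-130,200)),((82,375),(130,200)),((432,28),(-102,44)),((70,134),(66,44))])):
    W=np.array([F(*a) for a,_ in L]);P=np.array([b for _,b in L],float)
    wc,pc=W.mean(0),P.mean(0)
    z=((W-wc)@[1,1j])@np.conj((P-pc)@[1,1j])
    a=np.angle(z); Rm=np.array([[np.cos(a),-np.sin(a)],[np.sin(a),np.cos(a)]])
    o=wc-Rm@pc
    print(nm,"yaw",a,"org",o,"res",np.round(W-(P@Rm.T+o),1).tolist())
    loc=lambda w:np.round(Rm.T@(w-o),1)
    if nm=="top": 
        print("plate",[loc(F(*p)) for p in ((174,131),(279,150),(125,367),(234,388))])
        print("slot",[loc(F(*p)) for p in ((217,190),(188,324))])
        print("ticks", [loc(F(*p)) for p in ((176,195),(171,216),(165,239),(158,260),(154,283),(151,306))])
        for p in ((195,247),(195,258),(180,535),(35,222)): pass
        print("tabtop rear edge", [loc(onz(t,(170+u/3,90+v/3),115)[:2]) for u,v in ((178,249),(217,257),(175,260),(215,268))])
        print("gauge top",onz(t,(170+178/3,90+535/3),88),"lens top",onz(t,(170+12/3,90+180/3),75))
    else:
        print("plate",[loc(F(*p)) for p in ((435,93),(516,167),(134,185),(200,275))])
        print("slot",[loc(F(*p)) for p in ((410,148),(237,205))])
        print("tabtop", [loc(onz(s,(190+u/4,190+v/3.75),115)[:2]) for u,v in ((325,98),(360,130),(335,96))])
    print("home tab",Rm@[-45,135]+o)
E
```

```text
top yaw -0.16479737512020803 org [549.37600904 -54.84047178] res [[-6.5, -5.7], [4.4, -6.5], [6.6, 3.7], [-6.7, 9.0], [-9.0, -8.4], [11.2, 7.9]]
plate [array([ 67.4, 166.8]), array([ 67. , 100.9]), array([-82.6, 166.9]), array([-83.6, 100.7])]
slot [array([ 35. , 133.6]), array([-50.3, 135. ])]
ticks [array([ 27.4, 157.7]), array([ 13.8, 158.1]), array([ -1.1, 158.8]), array([-14.7, 160.4]), array([-29.2, 160. ]), array([-43.4, 159. ])]
tabtop rear edge [array([-14.6, 144.5]), array([-15.3, 121.6]), array([-21.3, 144.9]), array([-21.9, 121.5])]
gauge top [396.28280813  88.04293843  88.        ] lens top [611.81299723 197.68387577  75.        ]
home tab [527.13276768  85.71285693]
scene yaw -0.17892135268380535 org [551.4717111  -47.30253285] res [[5.4, -6.8], [-7.1, -4.1], [-8.1, 6.0], [9.8, 4.9]]
plate [array([-84.2,  96.8]), array([-86.7, 161. ]), array([63.6, 97.6]), array([ 62.5, 163.4])]
slot [array([-53.1, 128.2]), array([ 30.8, 129.8])]
tabtop [array([-16.6, 117.9]), array([-18.8, 144.7]), array([-21. , 118.5])]
home tab [531.21579438  93.55092944]
```

Run:
```python
from h import *
t=imaging.get_image("top"); s=imaging.get_image("scene")
T=lambda u,v,z=80:onz(t,(170+u/3,90+v/3),z)[:2]
S=lambda u,v,z=80:onz(s,(190+u/4,190+v/3.75),z)[:2]
P=np.array([(65,168),(65,102),(-85,168),(-85,102)],float)
for nm,F,L,tab in (("top",T,((174,131),(279,150),(125,367),(234,388)),((178,249),(217,257),(175,260),(215,268))),
 ("scene",S,((200,275),(134,185),(516,167),(435,93)),((325,98),(360,130),(335,96)))):
    W=np.array([F(*a) for a in L])
    wc,pc=W.mean(0),P.mean(0)
    z=((W-wc)@[1,1j])@np.conj((P-pc)@[1,1j])
    a=np.angle(z); Rm=np.array([[np.cos(a),-np.sin(a)],[np.sin(a),np.cos(a)]])
    o=wc-Rm@pc
    print(nm,"yaw",a,"org",o,"res",np.round(W-(P@Rm.T+o),1).tolist())
    print("plate centre",wc,"home tab",Rm@[-45,135]+o)
    print("tab",[np.round(Rm.T@(F(*p,115)-o),1).tolist() for p in tab])
print("gauge top scene",S(623,42,88),"lens top",S(424,400,75))
print(R.from_rotvec(ctrl.get_obs()["orientation"]).as_matrix().round(3))
```

```text
top yaw -0.16592589998175605 org [551.05575527 -56.33103545] res [[0.3, 0.0], [0.0, 0.2], [0.3, -0.1], [-0.6, -0.1]]
plate centre [563.49045076  78.46651033] home tab [528.97114596  84.24730581]
tab [[-16.7, 145.7], [-17.3, 122.7], [-23.4, 146.1], [-23.9, 122.6]]
scene yaw -0.1656968965986805 org [551.1446402  -52.47808499] res [[-0.9, -0.1], [-0.6, -0.0], [-0.2, -0.7], [1.7, 0.8]]
plate centre [563.54846627  82.32230485] home tab [529.02783855  88.09519514]
tab [[-15.6, 123.2], [-17.4, 150.1], [-20.0, 123.9]]
gauge top scene [395.49932618  92.53674953] lens top [613.69602574 205.48448259]
[[-0.967  0.253 -0.   ]
 [ 0.253  0.967 -0.   ]
 [ 0.    -0.    -1.   ]]
```

```bash
python3 -m pendant '[{"turn":[0,0,0.045],"dp":[0.05,-0.06,0],"claw":0},{"turn":[0,0,0.09],"dp":[0.08,-0.1,0],"claw":0},{"turn":[0,0,0.09],"dp":[0.11,-0.135,0],"claw":0},{"turn":[0,0,0.09],"dp":[0.14,-0.17,0],"claw":0},{"turn":[0,0,0.09],"dp":[0.17,-0.21,0],"claw":0},{"turn":[0,0,0.09],"dp":[0.2,-0.245,0],"claw":0},{"turn":[0,0,0.09],"dp":[0.23,-0.28,0],"claw":0},{"turn":[0,0,0.09],"dp":[0.25,-0.31,0],"claw":0}]'
```

```text
t: 1.15
ee_pos: [409.5, 293.1, 223.0]
orientation: [0.26, 3.13, 0.001]
ft_force: [0.1, 0.4, -0.9]
width: 27.2
```

```bash
python3 -m pendant '[{"turn":[0,0,0],"dp":[0.03,-0.036,0],"claw":0},{"turn":[0,0,0],"dp":[0.06,-0.072,0],"claw":0},{"turn":[0,0,0],"dp":[0.09,-0.108,0],"claw":0},{"turn":[0,0,0],"dp":[0.12,-0.145,0],"claw":0},{"turn":[0,0,0],"dp":[0.15,-0.18,0],"claw":0},{"turn":[0,0,0],"dp":[0.17,-0.205,0],"claw":0},{"turn":[0,0,0],"dp":[0.179,-0.217,0],"claw":0},{"turn":[0,0,0],"dp":[0.179,-0.217,0],"claw":0}]'
python3 - <<'E'
from h import *
for n in("scene","top","wrist"):
    d=imaging.get_image(n); cv2.imwrite(f"pics/{n}1.png",d["pixels"])
o=ctrl.get_obs();print(o["ee_pos"],o["orientation"],o["width"],o["ft_force"])
E
```

```text
t: 1.95
ee_pos: [587.7, 76.6, 222.5]
orientation: [-0.264, -3.13, -0.0]
ft_force: [0.4, 0.0, 0.3]
width: 0.4
[586.03684655  78.80268635 222.5045926 ] [-2.58629202e-01 -3.12993931e+00 -2.83682039e-04] 0.6005696170845469 [-0.08294793  0.61432075 -0.1112143 ]
```

View pics/scene1.png

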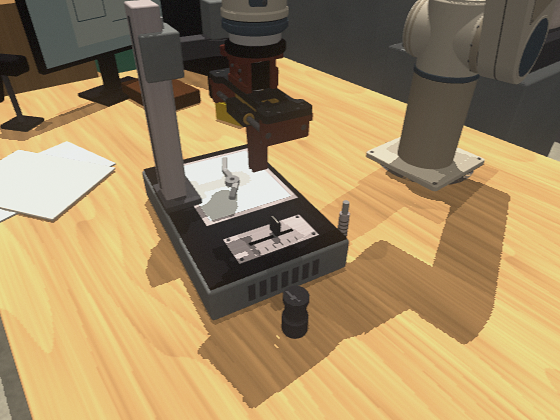

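View pics/wrist1.png

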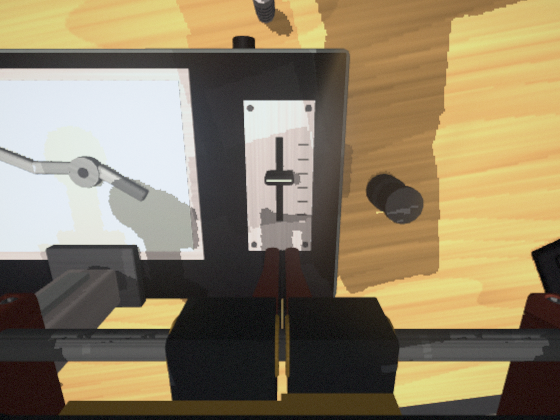

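Run:
```python
from h import *
for i in range(3):
    o=ctrl.get_obs();print(o["t"],o["ee_pos"])
w=imaging.get_image("wrist")
o=ctrl.get_obs();print(o["t"],o["ee_pos"])
a=-.166;Rm=np.array([[np.cos(a),-np.sin(a)],[np.sin(a),np.cos(a)]])
pl=np.array([onz(w,p,80)[:2] for p in((244,101),(313,100),(249,250),(312,250))]);c=pl.mean(0)
print("plate centre",c,"yaw",[np.arctan2(*(pl[i]-pl[i+2])[::-1])  for i in (0,1)])
L=lambda p,z:np.round(Rm.T@(onz(w,p,z)[:2]-c)+[-10,135],1)
print("slot",L((280,138),80),L((280,220),80),"tab top",[L(p,115) for p in((265,171),(294,171),(265,185),(294,185))])
print("tcp loc",Rm.T@(o["ee_pos"][:2]-c)+[-10,135],"tcp px",proj(w,o["ee_pos"]))
```

```text
2.1 [586.03684655  78.80268635 222.5045926 ]
2.1 [586.03684655  78.80268635 222.5045926 ]
2.1 [586.03684655  78.80268635 222.5045926 ]
2.15 [586.03220283  78.98421986 222.6056035 ]
plate centre [565.22153586  79.92772742] yaw [np.float64(2.977284223218378), np.float64(2.999729236946177)]
slot [-50.9 135.4] [ 31.  135.4] tab top [array([-25.3, 122.6]), array([-25.3, 147.7]), array([-13. , 122.5]), array([-13. , 147.9])]
tcp loc [ 10.68049936 137.50818913] tcp px [282.2598896  265.24916298]
```

The wrist view shows the tab at (279,178), with the closed fingers lined up behind it over the slot at about (282,265). Next I descend behind the tab.

```bash
python3 -m pendant '[{"turn":[0,0,0],"dp":[0,-0.002,-0.04],"claw":0},{"turn":[0,0,0],"dp":[0,-0.002,-0.08],"claw":0},{"turn":[0,0,0],"dp":[0,-0.002,-0.11],"claw":0},{"turn":[0,0,0],"dp":[0,-0.002,-0.125],"claw":0},{"turn":[0,0,0],"dp":[0,-0.002,-0.128],"claw":0},{"turn":[0,0,0],"dp":[0,-0.002,-0.128],"claw":0},{"turn":[0,0,0],"dp":[0,-0.002,-0.128],"claw":0}]'
python3 - <<'E'
from h import *
d=imaging.get_image("scene"); cv2.imwrite("pics/scene2.png",cv2.resize(d["pixels"][130:300,180:380],None,fx=3.5,fy=3.5))
d=imaging.get_image("wrist"); cv2.imwrite("pics/wrist2.png",d["pixels"])
o=ctrl.get_obs();print(o["ee_pos"],o["ft_force"])
E
```

```text
t: 2.85
ee_pos: [588.2, 76.1, 96.2]
orientation: [0.259, 3.128, 0.001]
ft_force: [-0.4, -0.4, -0.4]
width: 0.8
[588.15428144  75.83965649  96.24083969] [ 0.8163433  -1.08832114  0.20578636]
```

View pics/scene2.png

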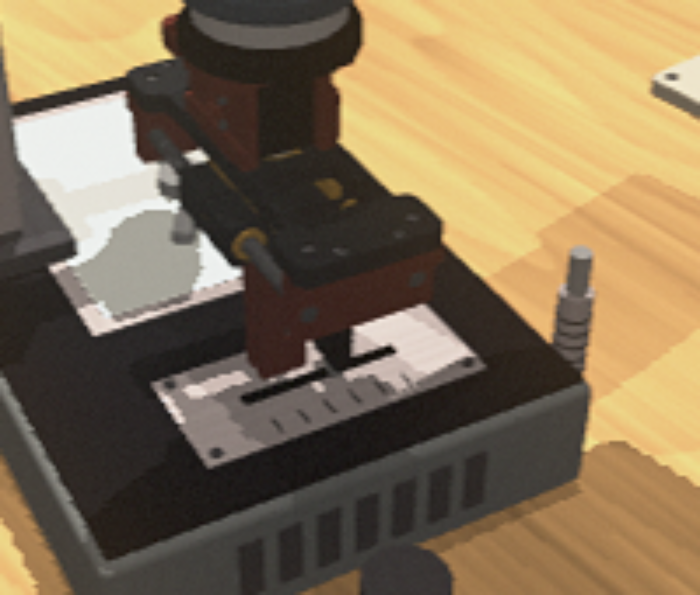

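View pics/wrist2.png

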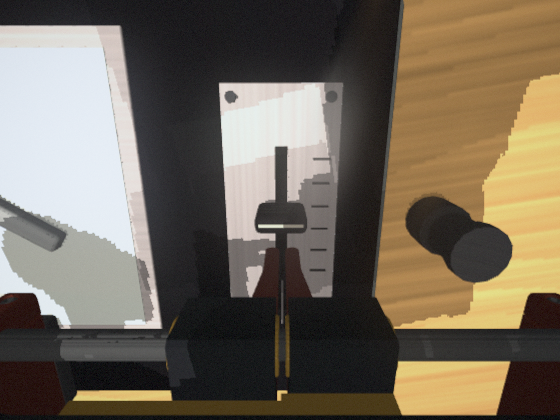

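```bash
python3 -m pendant '[{"turn":[0,0,0],"dp":[-0.004,0.0007,0],"claw":0},{"turn":[0,0,0],"dp":[-0.008,0.0013,0],"claw":0},{"turn":[0,0,0],"dp":[-0.012,0.002,0],"claw":0},{"turn":[0,0,0],"dp":[-0.016,0.0027,0],"claw":0},{"turn":[0,0,0],"dp":[-0.020,0.0033,0],"claw":0},{"turn":[0,0,0],"dp":[-0.024,0.004,0],"claw":0},{"turn":[0,0,0],"dp":[-0.028,0.0047,0],"claw":0},{"turn":[0,0,0],"dp":[-0.030,0.005,0],"claw":0}]'
python3 -m pendant '[{"turn":[0,0,0],"dp":[-0.003,0.0005,0],"claw":0},{"turn":[0,0,0],"dp":[-0.006,0.001,0],"claw":0}]'
python3 -m pendant '[{"turn":[0,0,0],"dp":[-0.002,0.0003,0],"claw":0},{"turn":[0,0,0],"dp":[-0.004,0.0007,0],"claw":0}]'
python3 - <<'E'
from h import *
d=imaging.get_image("wrist"); cv2.imwrite("pics/wrist3.png",d["pixels"])
o=ctrl.get_obs();print(o["ee_pos"],o["ft_force"])
E
```

```text
t: 3.75
ee_pos: [557.9, 80.5, 94.8]
orientation: [0.259, 3.128, -0.0]
ft_force: [5.2, -2.5, -3.5]
width: 0.4
t: 3.95
ee_pos: [550.6, 81.7, 94.7]
orientation: [-0.26, -3.13, -0.0]
ft_force: [-0.9, 0.0, -1.0]
width: 0.5
t: 4.15
ee_pos: [546.3, 82.5, 94.5]
orientation: [-0.26, -3.13, 0.0]
ft_force: [1.1, -1.4, -0.6]
width: 0.5
[546.41407101  82.47267237  94.58510077] [0.29362777 0.35250063 1.54674203]
```

View pics/wrist3.png

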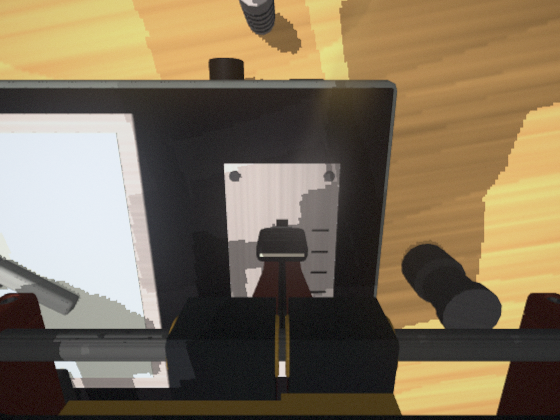

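```bash
for i in 1 2 3; do python3 -m pendant '[{"turn":[0,0,0],"dp":[-0.0015,0.00025,0],"claw":0},{"turn":[0,0,0],"dp":[-0.0015,0.00025,0],"claw":0}]'; done
```

```text
t: 4.4
ee_pos: [546.2, 82.6, 94.8]
orientation: [0.26, 3.129, 0.0]
ft_force: [3.4, -0.5, -3.3]
width: 0.4
t: 4.6
ee_pos: [546.2, 82.6, 94.9]
orientation: [0.259, 3.127, 0.0]
ft_force: [9.0, -2.2, -5.4]
width: 0.7
t: 4.8
ee_pos: [546.1, 82.7, 95.1]
orientation: [0.259, 3.124, 0.001]
ft_force: [12.3, -4.7, -10.4]
width: 0.6
```

```bash
python3 -m pendant '[{"turn":[0,0,0],"dp":[-0.0015,0.00025,0],"claw":0},{"turn":[0,0,0],"dp":[-0.0015,0.00025,0],"claw":0},{"turn":[0,0,0],"dp":[-0.0015,0.00025,0],"claw":0},{"turn":[0,0,0],"dp":[-0.0015,0.00025,0],"claw":0}]'
python3 -m pendant '[{"turn":[0,0,0],"dp":[0.006,-0.001,0],"claw":0},{"turn":[0,0,0],"dp":[0.015,-0.0025,0],"claw":0},{"turn":[0,0,0],"dp":[0.015,-0.0025,0.04],"claw":0},{"turn":[0,0,0],"dp":[0.015,-0.0025,0.06],"claw":0},{"turn":[0,0,0],"dp":[0.015,-0.0025,0.06],"claw":0}]'
python3 - <<'E'
from h import *
d=imaging.get_image("wrist"); cv2.imwrite("pics/wrist4.png",d["pixels"])
d=imaging.get_image("scene"); cv2.imwrite("pics/scene4.png",cv2.resize(d["pixels"][190:350,190:370],None,fx=4,fy=3.75,interpolation=cv2.INTER_CUBIC))
o=ctrl.get_obs();print(o["ee_pos"],o["ft_force"])
E
```

```text
t: 5.2
ee_pos: [546.0, 82.8, 95.2]
orientation: [0.259, 3.121, 0.001]
ft_force: [15.4, -5.5, -12.5]
width: 0.2
t: 5.7
ee_pos: [557.9, 81.2, 157.3]
orientation: [0.26, 3.127, 0.002]
ft_force: [0.0, -0.1, 0.2]
width: 0.6
[555.87001233  80.90831289 154.56602067] [-0.52960596 -0.16530962 -0.16253677]
```

View pics/wrist4.png

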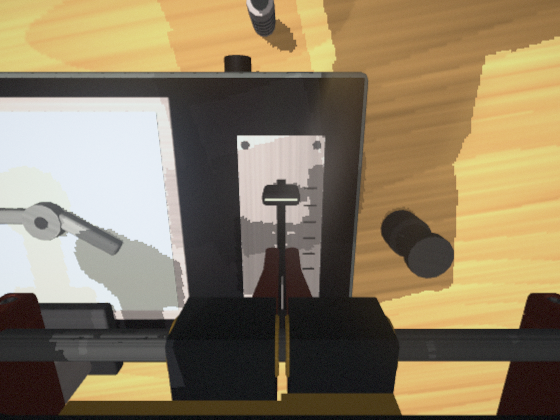

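View pics/scene4.png

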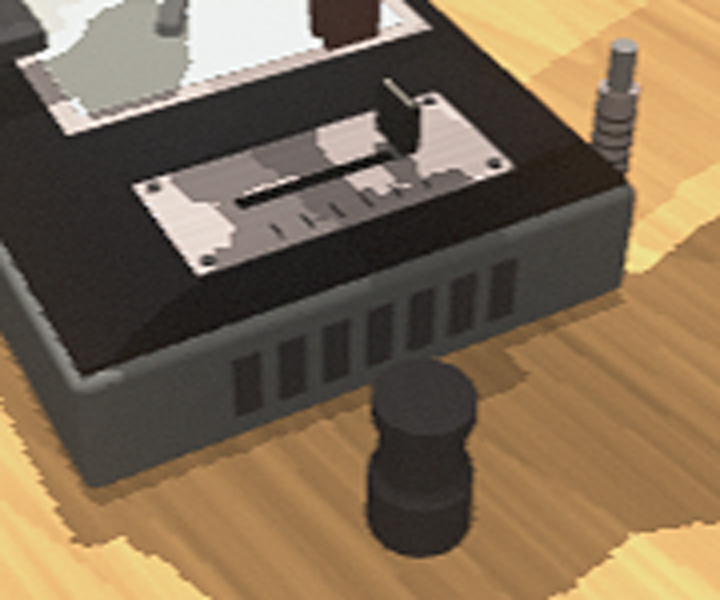

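Run:
```python
from h import *
s=imaging.get_image("scene");w=imaging.get_image("wrist")
S=lambda u,v,z:onz(s,(190+u/4,190+v/3.75),z)[:2]
a=-.166;Rm=np.array([[np.cos(a),-np.sin(a)],[np.sin(a),np.cos(a)]])
for A,B in (((325,98),(387,78)),((360,130),(420,110))): print(Rm.T@(S(*B,115)-S(*A,115)))
c=np.mean([onz(w,p,80)[:2] for p in((237,136),(324,136),(242,296),(323,296))],axis=0)
print([Rm.T@(onz(w,p,115)[:2]-c)+[-10,135] for p in((281,184),(281,205))])
```

```text
[-30.41657251  -0.75496372]
[-28.89959781  -0.66459422]
[array([-48.31200871, 134.63874447]), array([-34.09453985, 134.64104019])]
```

```bash
python3 -m pendant '[{"turn":[0,0,0],"dp":[-0.03,0.005,0],"claw":0},{"turn":[0,0,0],"dp":[-0.059,0.010,0],"claw":0},{"turn":[0,0,0],"dp":[-0.059,0.010,0],"claw":0},{"turn":[0,0,0],"dp":[-0.059,0.010,-0.03],"claw":0},{"turn":[0,0,0],"dp":[-0.059,0.010,-0.055],"claw":0},{"turn":[0,0,0],"dp":[-0.059,0.010,-0.060],"claw":0},{"turn":[0,0,0],"dp":[-0.059,0.010,-0.060],"claw":0}]'
python3 - <<'E'
from h import *
d=imaging.get_image("scene"); cv2.imwrite("pics/scene5.png",cv2.resize(d["pixels"][150:310,190:370],None,fx=4,fy=3.75,interpolation=cv2.INTER_CUBIC))
o=ctrl.get_obs();print(o["ee_pos"],o["ft_force"])
E
```

```text
t: 6.6
ee_pos: [496.6, 90.7, 93.6]
orientation: [-0.26, -3.128, 0.001]
ft_force: [1.5, -0.1, 0.3]
width: 0.3
[497.33878983  90.79211265  94.48058639] [ 0.07047083 -1.35756484  0.71496981]
```

View pics/scene5.png

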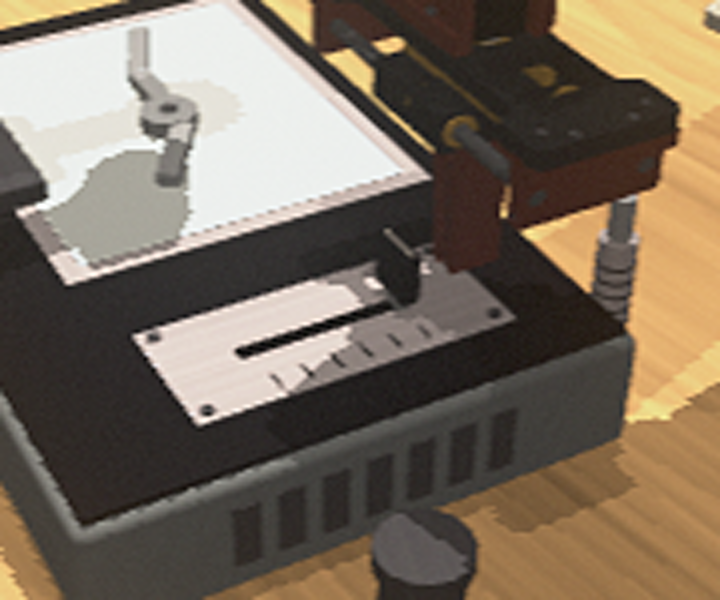

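```bash
python3 -m pendant '[{"turn":[0,0,0],"dp":[0.005,-0.0008,0],"claw":0},{"turn":[0,0,0],"dp":[0.01,-0.0017,0],"claw":0},{"turn":[0,0,0],"dp":[0.01,-0.0017,0],"claw":0}]'
for i in 1 2 3 4; do python3 -m pendant '[{"turn":[0,0,0],"dp":[0.0015,-0.00025,0],"claw":0},{"turn":[0,0,0],"dp":[0.0015,-0.00025,0],"claw":0}]' | grep -E "t:|pos|force"; done
```

```text
t: 6.95
ee_pos: [508.8, 89.2, 95.6]
orientation: [0.26, 3.128, 0.001]
ft_force: [0.0, 1.2, -0.0]
width: 0.5
t: 7.15
ee_pos: [508.9, 88.9, 95.0]
ft_force: [-0.2, -0.5, 0.6]
t: 7.35
ee_pos: [510.2, 88.7, 94.7]
ft_force: [0.7, 0.7, 0.0]
t: 7.55
ee_pos: [511.8, 88.4, 94.7]
ft_force: [0.4, -0.4, 0.9]
t: 7.75
ee_pos: [513.3, 88.2, 94.7]
ft_force: [-0.3, 0.3, 0.2]
```

```bash
for i in 1 2 3 4 5; do python3 -m pendant '[{"turn":[0,0,0],"dp":[0.001,-0.00017,0],"claw":0},{"turn":[0,0,0],"dp":[0.001,-0.00017,0],"claw":0}]' | grep -E "t:|pos|force"; done
```

```text
t: 7.95
ee_pos: [514.1, 88.0, 94.6]
ft_force: [-0.4, -0.0, -0.2]
t: 8.15
ee_pos: [514.4, 87.9, 94.6]
ft_force: [-3.3, 1.4, 2.6]
t: 8.35
ee_pos: [514.8, 87.8, 94.5]
ft_force: [-5.3, 1.2, 5.0]
t: 8.55
ee_pos: [515.8, 87.6, 94.5]
ft_force: [-5.5, 1.8, 4.2]
t: 8.75
ee_pos: [517.3, 87.3, 94.5]
ft_force: [-4.8, 2.2, 2.3]
```

```bash
for i in 1 2 3 4 5 6 7 8 9 10 11; do python3 -m pendant '[{"turn":[0,0,0],"dp":[0.001,-0.00017,0],"claw":0},{"turn":[0,0,0],"dp":[0.002,-0.00033,0],"claw":0}]' | grep -E "pos|force"|tr '\n' ' ';echo; done
```

```text
ee_pos: [520.1, 86.9, 94.5] ft_force: [-1.9, -0.0, -1.6] 
ee_pos: [523.1, 86.6, 94.9] ft_force: [0.4, 0.1, -0.0] 
ee_pos: [524.8, 86.3, 94.9] ft_force: [-0.6, -0.6, -0.2] 
ee_pos: [526.4, 86.0, 94.7] ft_force: [-0.2, -0.4, -0.0] 
ee_pos: [528.1, 85.7, 94.7] ft_force: [-2.6, 1.2, 1.3] 
ee_pos: [528.6, 85.4, 94.5] ft_force: [-7.5, 2.8, 5.4] 
ee_pos: [530.6, 85.1, 94.4] ft_force: [-4.9, 1.4, 2.9] 
ee_pos: [533.7, 84.6, 94.4] ft_force: [-2.0, -0.2, -0.5] 
ee_pos: [536.9, 84.3, 94.8] ft_force: [0.2, 0.2, 0.7] 
ee_pos: [538.8, 84.0, 94.9] ft_force: [-0.9, 0.1, -0.4] 
ee_pos: [540.4, 83.7, 94.8] ft_force: [-0.4, -0.1, 0.2]
```

The contacts line up with the clicks: 514.2 at home and 528.1 in the first click. The lever now sits in the second click, with contact expected at about 542. I'm continuing carefully towards the third.

```bash
for i in 1 2 3 4; do python3 -m pendant '[{"turn":[0,0,0],"dp":[0.001,-0.00017,0],"claw":0},{"turn":[0,0,0],"dp":[0.002,-0.00033,0],"claw":0}]' | grep -E "pos|force"|tr '\n' ' ';echo; done
```

```text
ee_pos: [541.9, 83.4, 94.7] ft_force: [-2.7, -0.3, 3.0] 
ee_pos: [542.5, 83.2, 94.5] ft_force: [-6.7, 1.8, 6.2] 
ee_pos: [544.7, 82.8, 94.5] ft_force: [-3.7, 1.6, 2.1] 
ee_pos: [547.8, 82.3, 94.4] ft_force: [-1.9, -0.4, -0.5]
```

```bash
for i in 1 2 ; do python3 -m pendant '[{"turn":[0,0,0],"dp":[0.0015,-0.00025,0],"claw":0},{"turn":[0,0,0],"dp":[0.0015,-0.00025,0],"claw":0}]' | grep -E "pos|force"|tr '\n' ' ';echo; done
python3 - <<'E'
from h import *
d=imaging.get_image("scene"); cv2.imwrite("pics/scene6.png",cv2.resize(d["pixels"][190:350,190:370],None,fx=4,fy=3.75,interpolation=cv2.INTER_CUBIC))
o=ctrl.get_obs();print(o["ee_pos"],o["ft_force"])
E
```

```text
ee_pos: [550.7, 82.1, 94.9] ft_force: [0.1, 0.5, -0.4] 
ee_pos: [551.8, 81.9, 94.9] ft_force: [-0.7, 0.3, -0.2] 
[551.59097855  81.81850694  94.80976161] [-0.17870716  0.07685327 -0.30266982]
```

View pics/scene6.png

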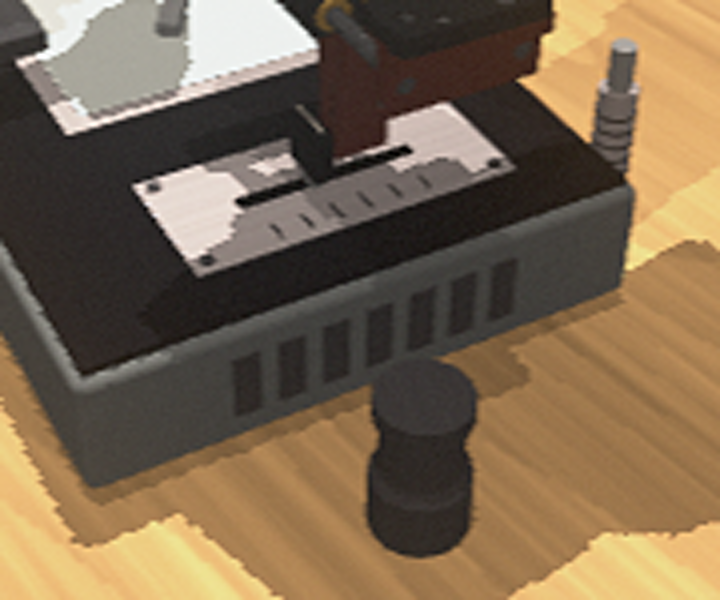

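The force dropped to zero at 550.7, and the tab top is now at (298,106), one click further than the earlier (325,98). I'll back off and lift.

```bash
python3 -m pendant '[{"turn":[0,0,0],"dp":[-0.006,0.001,0],"claw":0},{"turn":[0,0,0],"dp":[-0.014,0.0023,0],"claw":0},{"turn":[0,0,0],"dp":[-0.014,0.0023,0],"claw":0},{"turn":[0,0,0],"dp":[-0.014,0.0023,0.04],"claw":0},{"turn":[0,0,0],"dp":[-0.014,0.0023,0.08],"claw":0},{"turn":[0,0,0],"dp":[-0.014,0.0023,0.12],"claw":0},{"turn":[0,0,0],"dp":[-0.014,0.0023,0.13],"claw":0}]'
python3 -m pendant '[{"turn":[0,0,0],"dp":[-0.02,0.03,0],"claw":0},{"turn":[0,0,0],"dp":[-0.05,0.07,0],"claw":0},{"turn":[0,0,0],"dp":[-0.08,0.11,0],"claw":0},{"turn":[0,0,0],"dp":[-0.11,0.15,0],"claw":0},{"turn":[0,0,0],"dp":[-0.12,0.18,0],"claw":0},{"turn":[0,0,0],"dp":[-0.12,0.18,0],"claw":0}]'
python3 - <<'E'
from h import *
d=imaging.get_image("scene"); cv2.imwrite("pics/scene7.png",cv2.resize(d["pixels"][190:350,190:370],None,fx=4,fy=3.75,interpolation=cv2.INTER_CUBIC))
d=imaging.get_image("top"); cv2.imwrite("pics/top7.png",cv2.resize(d["pixels"][90:290,170:430],None,fx=3,fy=3,interpolation=cv2.INTER_CUBIC))
o=ctrl.get_obs();print(o["t"],o["ee_pos"],o["ft_force"])
E
```

```text
t: 12.9
ee_pos: [539.3, 84.5, 229.1]
orientation: [0.259, 3.124, 0.002]
ft_force: [0.8, -0.2, -0.1]
width: 0.5
t: 13.5
ee_pos: [415.3, 266.8, 224.2]
orientation: [-0.254, -3.131, -0.001]
ft_force: [0.3, -0.2, -0.2]
width: 0.1
13.6 [416.42125487 264.39304113 224.10311037] [ 0.25347301 -0.85577452  0.28947852]
```

View pics/scene7.png

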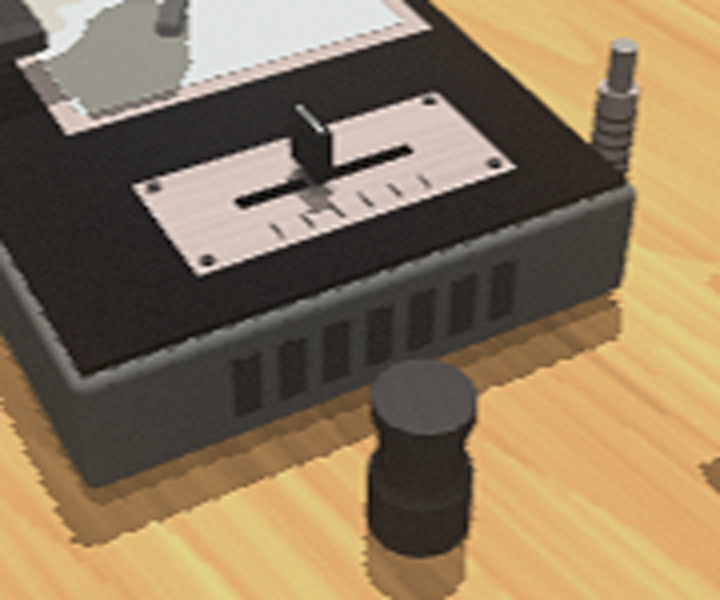

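View pics/top7.png

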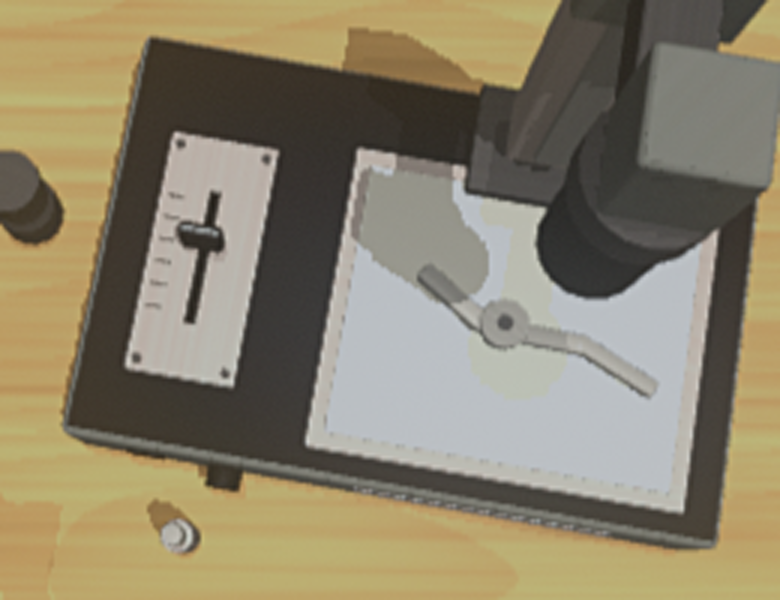

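Both views show the tab one click (14 mm) behind where it started, in line with the fourth tick from the front (0, 1, 2, 3). The bystanders sit at the same pixels as before. Handing in.

```bash
python3 -c "
from workcell import ctrl
print(ctrl.close_job())"
```

```text
the job is handed in; nothing more can be done
None
```

The lever is in the third click and the job is handed in, at about 13.6 s on the robot's clock. The hand-in reports no verdict.

- **Home:** With the fingers closed, I pushed the lever from its rear side until it stopped dead against the closed stop. The force rose to 15 N with no further movement, and I held it there for more than 0.4 s.
- **Third click:** I then pushed it back from its front side in 1–2 mm steps. The push-out forces of roughly 5–7 N came at TCP x of about 514, 528 and 542 mm, which is the expected 14 mm spacing. I stopped at 551.8 mm, after the force fell to zero as it dropped into the third notch. Contact in that notch would be at about 555.6 mm, so the fingers never came near the fourth.
- **Last checks:** After lifting the hand away, the scene and top pictures show the tab one click behind where it started (the second click). The plier half, spare lens and plug gauge were at the same pixels as before. Contact force was zero within noise.
- **Disagreements:** The scene and top cameras differed by about 4 mm across the stand. The scene picture gave a trip home of 29–30 mm rather than 28 mm. I relied on the felt stop and clicks for the final position, not on these measurements.

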